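# Index the lantern on the spraying jig

### The arm

A 7-joint arm with a two-finger parallel gripper is mounted at the origin on the work surface. World frame = base frame: x ahead of the robot, y to its left, z up, the work surface at z = 0. Lengths are in mm, angles in rad, forces in N, time in s.
With the tool pointing down it reaches from about 425 to 875 mm from the base axis. Payload 8.4 kg.
Tool frame: the origin (TCP) lies between the finger pads; the fingertips stand 11 mm ahead of it and the grasp point (between the pads) lies 8 mm behind it; z points along the fingers, x is the direction in which the jaws open and shut, and the axes are right-handed (so a half turn about z gives the same grasp; the last joint's range is limited). The gripper opens to 87 mm and grips with 3 to 60 N. Pads are 19 mm wide; open, the fingers measure 117 mm over their backs; the gripper's body (75 mm by 190 mm) begins 51 mm behind the grasp point.
Start: joints at [1.021, 0.333, 0.04, 1.465, -0.013, 1.343, -0.059], TCP at [283.17, -585.046, 233.546] pointing down, gripper open.
Joint ranges: [-2.58, 2.58], [-0.38, 2.09], [-1.3, 1.39], [0.25, 2.4], [-1.5, 4.64], [0.08, 2.09], [-2.65, 2.65]. Speed limits (rad/s): [2.22, 2.22, 2.79, 2.79, 3.14, 3.14, 3.14].

### API

Orientations are given as a unit quaternion [x, y, z, w].
In Python, from station import arm gives the robot as it stands.
- The arm moves only by the shell command python3 -m jog 'ROWS' [FORCE]. ROWS is a JSON object of lists of equal length, an entry for each row: "grip": the closure in counts, from 0 (fully open) to 255 (shut); "travel": the shift along the tool's x, y, z in units of 30 mm (1.0 is 30 mm), a list of three; "twist": the turn, a rotation vector about the tool's x, y, z in units of 6 degrees (1.0 is 6 degrees), a list of three. In form: {"grip": [grip, ...], "travel": [[dx, dy, dz], ...], "twist": [[rx, ry, rz], ...]}. A call has 1 to 20 rows; each row shifts and turns the commanded pose from where the row before left it, along the tool's axes as they then stand; what a row does not reach is not made up. A row lasts 1/10 s, in which the tool goes at most 50 mm and 8.59 degrees, less where a joint would pass 70% of its speed; a pose out of reach is approached as far as the arm can. A call is refused whole if a number of a shift passes 1 or a number of a turn 1, either way. A call with a gripper value outside its range is refused whole. The fingers move at their own pace and stop on an object; FORCE is the grip in N (left out, the last holds). Time passes only in rows, so rows that do not move let the fingers close. It gives the time, the measured TCP pose, the force and the opening at its end, in the units of the state.
- arm.get_state(): the state, without advancing time (a new reading comes with each control period).
- arm.snapshot(name): name is "scene" or "side" or "wrist"; returns (picture, depth): 420x560x3 uint8, red, green, blue; 420x560 float32, mm along the optical axis (not along the pixel's ray), 0 where there is no reading.
- arm.get_calibration(name): a dict with "fov_y" (degrees; the focal length in pixels is half the picture's height over the tangent of half this angle, whatever the lens; pixels are square), "cx", "cy" (the principal point, pixels), "distortion" ([k1, k2, p1, p2, k3] as OpenCV has them; the pictures are not rectified), "xyz" and "orientation" of the camera in the world; the wrist camera has in their place "mount" (4x4, takes a point from camera to tool coordinates, whose origin is the TCP and whose axes are the tool frame's). Camera axes: x right, y up, looking along -z (the intrinsics and any distortion apply to the point x, -y, -z); pixel columns grow to the right and rows downward; lengths in mm; the calibration is good to about 2 mm. A picture is of the moment at which its call begins: read the wrist's pose just before it. get_calibration takes no time and is no camera call.
- arm.finish_job(): hands the job in, once; it reports no verdict.
Trained networks look in the newest picture that a camera, given by its name, has taken for a name from the list of things; names that differ only in an ending like _2 or _b are one class to them, and where a whole thing is asked for, a point or a joint stands for the part that bears it (a point fixed in the world has none). Each returns a list of dicts, best first, with "score" (0 to 1); they miss things now and then, are a little off and sometimes report something else, mostly with a low value. They report only what shows in the picture. A call takes as long as a camera call.
- arm.boxes_of(label, camera): "centre" ([column, row] in pixels, amid what is visible of it).
The state is a dict: "t": time; "joint_pos": joint angles; "dq": joint speeds; "joint_torque": joint torques, N m; "tool_pos": TCP position; "tool_rot": TCP orientation; "force": force on the tool from outside, world axes, zero at the start; "moment": the same for the moment, N m; "opening": finger opening in mm.
Only numpy, scipy, OpenCV 4.12 (cv2) and the standard library are available. Lean on these libraries where they do the work, as an engineer would, in place of code of your own. Each camera call takes 0.05 s, during which the arm holds its last target. There are 200 camera calls.

### The job

The freshly sprayed eight-sided lantern on the bench jig must be indexed round so that its face with the round medallion points straight up, ready for the next coat. Flick the edge of the jig's black lobed wheel with a fingertip so that the top of the wheel goes away from the robot, click by click, until the medallion's face clicks in on top; do not let it go past. Push the wheel lightly and do not grip it, keep off the wet lantern, leave the things standing around the jig where they are, and finish clear of the jig.

Things in the scene. Friction and masses are not known exactly. Their poses are not given: they have to be found in the camera images.
- jig: Grey jig screwed to the bench; base 120 mm (x) by 165 mm (y). Horizontal spindle along its y axis, 90 mm up. Origin on the bench below the spindle; x points the way the wheel's top is to go. Along y: wheel -95 to -75 mm, plunger and pedestal (116 mm high) -74 to -19 mm, lantern -9 to +76 mm, wing nut to +100 mm. Nothing stands above the wheel or on its outer (-y) side
- wheel_centre (a point): centre of the lobed wheel, on the spindle axis, 90 mm above the bench, 85 mm along -y from the jig's origin; its axes are those of the jig and do not turn with the wheel. At every stop a gap between lobes is straight up and the lobes beside it lean 22.5 degrees to -x and +x; to push the lobe that leans to -x over the top until it leans to +x, 41 mm along x, is exactly one click
- wheel: black plastic hand wheel, 20 mm wide along the axis, 120 mm over its eight lobes: radial fingers 12 mm thick with round ends (end centre 54 mm from the axis) on a disc of radius 44 mm, with gaps 29 mm wide and 16 mm deep. A steel pin in its outer (-y) side, 36 mm from the axis, is in line with the medallion. Origin on the spindle axis, 85 mm to +y of the wheel's centre; turns with the spindle
- index (a joint): turn of spindle, wheel and lantern in rad; grows as the wheel's top goes away from the robot (jig's +x). 0: medallion straight up. Eight stops a turn, one click = 0.785. Starts two to five clicks short of 0 (-1.57 to -3.93). A sprung ball holds it in each stop: 1 to 3 N at the lobes moves it, and past half a click it snaps on to the next stop and stays there
- lantern: red plastic eight-sided lantern, clamped on the spindle, wet: not to be touched. 72 mm over its faces, 85 mm long. Origin on the spindle axis; turns with the spindle, its z axis points through the medallion's face
- medallion (a point): centre of the front of the raised round medallion, 28 mm across and 7 mm high, in the middle of one face of the lantern (the other seven are plain), 43 mm from the spindle axis
- spare_lantern: loose lantern like the other, standing on its end on the far side of the jig, 72 mm across, 85 mm tall; origin under its centre
- colour_cup: loose white cup on the robot's side of the jig, 60 mm across, 50 mm tall; origin under its centre
- thinner_jar: loose glass jar with steel lid on the far side of the jig, 52 mm across, 60 mm tall; origin under its centre
- touch_up_brush: loose brush with wooden handle lying on the robot's side of the jig, 150 mm long; origin under its middle, x along it
- amber_bottle: loose amber bottle with yellow cap, to the left, 60 mm across, 150 mm tall; origin under its centre
- clear_bottle: loose clear bottle with white cap, to the right, 56 mm across, 140 mm tall; origin under its centre
- paint_pot: loose pinkish paint pot, to the left, 120 mm across, 80 mm tall; origin under its centre

How it is judged:
By the outcome, as a careful person would: the job done as asked, in the order asked, and still so for the second after the job is handed in, with the robot touching nothing.
It also fails if it takes over 51 s, if anything falls off the work surface, if the arm or the gripper's body presses on something with over 40 N, if the wrist force passes 120 N, or if a joint passes its speed limit or range.

## Working session

There is one attempt and no reset: what is moved stays moved. The work goes in short steps, Python scripts to look and compute and a shell command to move; the robot and the scene stay as the last step left them, time stands still between calls to the robot, and variables do not carry over. Pictures are saved under pics/ and viewed, about 8 in all and at most 12, crops included, and the job is handed in when it is done.

```bash
mkdir -p pics
cat > h.py <<'E'
import numpy as np, cv2
from scipy.spatial.transform import Rotation as R
from station import arm
def K(c):
    f=210/np.tan(np.radians(c["fov_y"])/2); return np.array([[f,0,c["cx"]],[0,f,c["cy"]],[0,0,1.]])
def T(name):
    c=arm.get_calibration(name); M=np.eye(4)
    if "mount" in c:
        s=arm.get_state(); M[:3,:3]=R.from_quat(s["tool_rot"]).as_matrix(); M[:3,3]=s["tool_pos"]; M=M@np.array(c["mount"])
    else: M[:3,:3]=R.from_quat(c["orientation"]).as_matrix(); M[:3,3]=c["xyz"]
    return c,M
def world(c,M,px,d):
    u=cv2.undistortPoints(np.array([[px]],float),K(c),np.array(c["distortion"]))[0,0]
    return M[:3,:3]@np.array([u[0]*d,-u[1]*d,-d])+M[:3,3]
def cloud(c,M,dep):
    v,u=np.nonzero(dep>0); p=np.stack([u,v],1).astype(float)[:,None]
    n=cv2.undistortPoints(p,K(c),np.array(c["distortion"]))[:,0]; d=dep[v,u]
    return np.stack([n[:,0]*d,-n[:,1]*d,-d],1)@M[:3,:3].T+M[:3,3],u,v
def proj(c,M,P):
    q=(np.atleast_2d(P)-M[:3,3])@M[:3,:3]; q=q*[1,-1,-1]
    return cv2.projectPoints(q,np.zeros(3),np.zeros(3),K(c),np.array(c["distortion"]))[0][:,0]
def shot(name,fn):
    c,M=T(name); im,d=arm.snapshot(name); cv2.imwrite("pics/"+fn+".png",im[:,:,::-1]); np.savez("pics/"+fn,im=im,d=d,M=M); return c,M,im,d
E
python3 - <<'E'
from h import *
s=arm.get_state(); print(s["tool_rot"],s["force"],s["opening"])
for n in("scene","side"):
    c,M,im,d=shot(n,n+"0"); print(n,np.round(M,2).tolist(),c["fov_y"])
    for l in("wheel","lantern","medallion","jig"):
        for b in arm.boxes_of(l,n)[:2]:
            p=np.round(b["centre"]).astype(int); print(l,round(b["score"],2),p,world(c,M,b["centre"],d[p[1],p[0]]).round())
a=[cv2.imread(f"pics/{n}0.png") for n in("scene","side")]
cv2.imwrite("pics/both.png",cv2.resize(np.vstack(a),(560,840))[:, :])
E
```

```text
[ 8.47250705e-01 -5.31192619e-01 -7.03271705e-04 -3.86684557e-04] [ 0.62103967 -0.63910693  0.37742382] 87.34584026410819
scene [[-0.31, -0.79, 0.53, 1143.44], [0.95, -0.26, 0.16, 213.68], [0.01, 0.55, 0.84, 1038.3], [0.0, 0.0, 0.0, 1.0]] 55.869780572827985
wheel 0.74 [246 220] [602. -49. 128.]
lantern 0.74 [284 232] [603.  60. 124.]
lantern 0.53 [229 269] [727. -55.  60.]
medallion 0.7 [284 231] [600.  62. 122.]
medallion 0.64 [270 204] [457. -28.  19.]
jig 0.72 [274 238] [618.  37.  99.]
side [[-0.95, 0.18, -0.27, 280.34], [-0.32, -0.55, 0.77, 805.71], [-0.01, 0.82, 0.58, 684.83], [0.0, 0.0, 0.0, 1.0]] 51.96945131563193
wheel 0.63 [282 199] [564. -45. 122.]
lantern 0.68 [260 230] [567.  93. 122.]
medallion 0.93 [263 234] [560.  97. 114.]
medallion 0.59 [265 238] [556.  96. 104.]
jig 0.87 [267 234] [555.  87. 109.]
```

View pics/scene0.png

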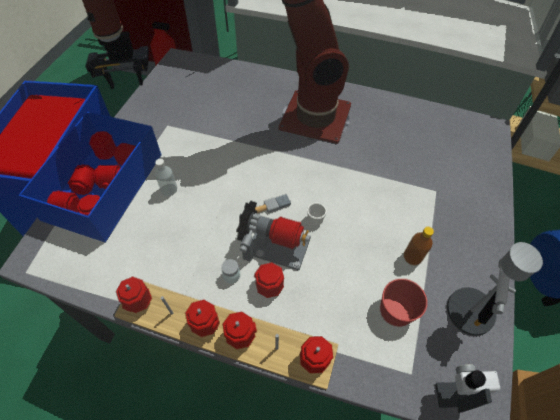

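View pics/side0.png

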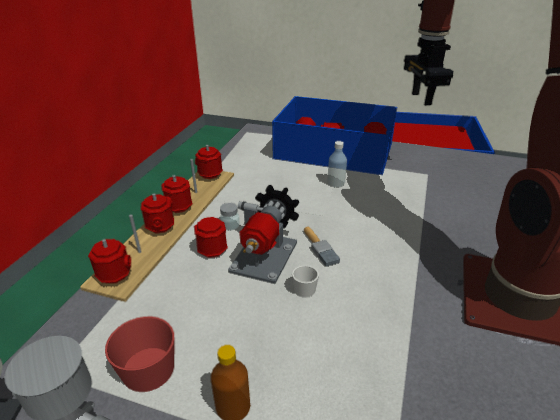

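```bash
cat > fit.py <<'E'
from h import *
L=[];W=[]
for n in("scene","side"):
    z=np.load(f"pics/{n}0.npz"); c,_=T(n); P,u,v=cloud(c,z["M"],z["d"]); col=z["im"][v,u].astype(int)
    r=(np.hypot(P[:,0]-590,P[:,1]-40)<170)&(P[:,2]>35)&(P[:,2]<170)
    blk=r&(col.max(1)<50)&(np.abs(P[:,0]-585)<90)&(P[:,1]<0); red=r&(col[:,0]>90)&(col[:,1]<70)&(P[:,1]>10)&(P[:,0]<650)
    for nm,m,A in(("blk",blk,W),("red",red,L)):
        print(n,nm,m.sum(),np.median(P[m],0).round(1),P[m].min(0).round(),P[m].max(0).round()); A.append(P[m])
    g=r&(P[:,2]>100); 
W=np.vstack(W);
for A,nm in zip((W[:0],),()): pass
# wheel plane normal by svd
q=W[np.abs(W-np.median(W,0)).max(1)<80]; q0=q.mean(0); n=np.linalg.svd(q-q0)[2][2]; print("wheel mean",q0.round(1),"normal",n.round(3))
# base plate edge: points z 3..25 grey
a=cv2.imread("pics/scene0.png")[170:310,190:350]; b=cv2.imread("pics/side0.png")[170:310,200:360]
cv2.imwrite("pics/crop0.png",np.vstack([cv2.resize(x,None,fx=2.1,fy=2.1,interpolation=2) for x in(a,b)]) if 0 else np.hstack([cv2.resize(x,None,fx=2.5,fy=2.5,interpolation=2) for x in(a,b)]))
E
python3 fit.py
```

```text
scene blk 306 [604.7 -52.  119.8] [531. -66.  69.] [637. -41. 151.]
scene red 606 [595.2  65.  121.1] [553.  19.  91.] [620. 104. 131.]
side blk 683 [562.6 -47.4 111.6] [525. -66.  35.] [664. -11. 145.]
side red 751 [567.8  73.7 115.8] [543.  13.  63.] [621. 107. 127.]
wheel mean [579.  -50.3 110.1] normal [-0.031 -0.998 -0.049]
```

View pics/crop0.png

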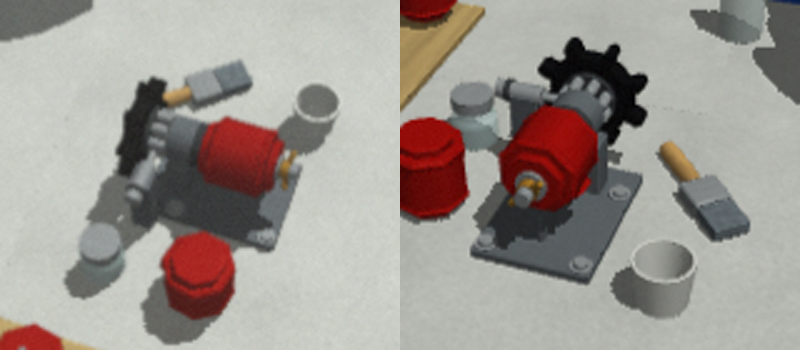

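```bash
cat >> fit.py <<'E'
from scipy.optimize import least_squares
L=np.vstack(L)
N=np.stack([np.cos(np.arange(8)*np.pi/4),np.sin(np.arange(8)*np.pi/4)],1)
def loc(p,P):
    c,s=np.cos(p[2]),np.sin(p[2]); d=P-[p[0],p[1],90]; return np.stack([c*d[:,0]+s*d[:,1],-s*d[:,0]+c*d[:,1],d[:,2]],1)
def res(p):
    l=loc(p,L); a=(l[:,[0,2]]@N.T).max(1)-36; b=np.abs(l[:,1]-33.5)-42.5; e1=np.maximum(a,b)
    w=loc(p,W); e2=np.maximum(np.abs(w[:,1]+85)-10,np.hypot(w[:,0],w[:,2])-60)
    rr=np.hypot(w[:,0],w[:,2]); e2=np.where(e2<0,np.where(rr>44,np.maximum(e2,-3),e2),e2)
    return np.r_[e1,e2]
for k in(.0,.1,-.1):
    f=least_squares(res,[590,38,k],loss="soft_l1",f_scale=2); print(f.x.round(3),round(f.cost),np.median(np.abs(f.fun)).round(2))
p=f.x; c,s=np.cos(p[2]),np.sin(p[2]); print("wheel centre",p[0]+85*s,p[1]-85*c)
for n in("scene","side"):
    cc,M=T(n); im=cv2.imread(f"pics/{n}0.png")
    def dr(Q,col):
        Q=np.array(Q,float); w=np.stack([p[0]+c*Q[:,0]-s*Q[:,1],p[1]+s*Q[:,0]+c*Q[:,1],Q[:,2]],1)
        for x in proj(cc,M,w): cv2.circle(im,tuple(np.round(x).astype(int)),0,col,-1)
    t=np.linspace(0,2*np.pi,60)
    for y in(-95,-75): dr([[60*np.cos(a),y,90+60*np.sin(a)] for a in t],(0,255,0))
    for y in(-9,76): dr([[38*np.cos(a),y,90+38*np.sin(a)] for a in t],(255,255,0))
    dr([[x,y,0] for x in(-60,60) for y in np.linspace(-82,83,30)],(255,0,255))
    cv2.imwrite(f"pics/o{n}.png",cv2.resize(im[165:315,190:360],None,fx=2.3,fy=2.3,interpolation=0))
cv2.imwrite("pics/ov.png",np.hstack([cv2.imread("pics/oscene.png"),cv2.imread("pics/oside.png")]))
E
python3 fit.py|tail -4
```

```text
[ 5.83357e+02  2.78780e+01 -1.30000e-02] 6237 1.7
[ 5.83357e+02  2.78570e+01 -1.50000e-02] 6243 1.71
[ 5.82855e+02  2.77680e+01 -2.20000e-02] 6262 1.7
wheel centre 580.9874074898515 -57.21173773780219
```

View pics/ov.png

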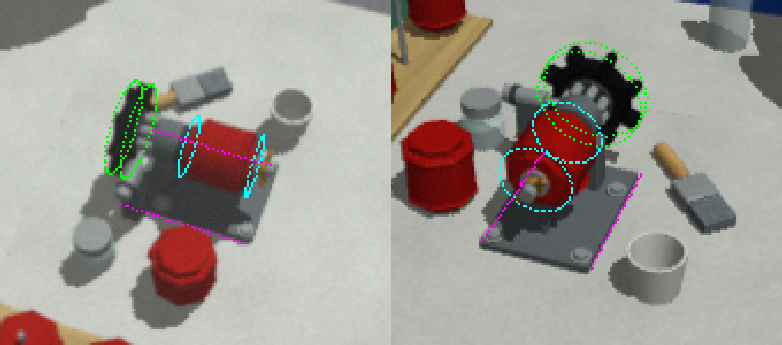

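```bash
python3 -m jog '{"grip":[255,255,255,255,255,255,255,255,255,255,255,255,255,255,255,255,255],"travel":[[-0.77,-0.94,0],[-0.77,-0.94,0],[-0.77,-0.94,0],[-0.77,-0.94,0],[-0.77,-0.94,0],[-0.77,-0.94,0],[-0.77,-0.94,0],[-0.77,-0.94,0],[-0.77,-0.94,0],[-0.77,-0.94,0],[-0.77,-0.94,0],[-0.77,-0.94,0],[-0.77,-0.94,0],[-0.77,-0.94,0],[-0.77,-0.94,0],[-0.77,-0.94,0],[0,0,0]],"twist":[[0,0,0],[0,0,0],[0,0,0],[0,0,0],[0,0,0],[0,0,0],[0,0,0],[0,0,0],[0,0,0],[0,0,0],[0,0,0],[0,0,0],[0,0,0],[0,0,0],[0,0,0],[0,0,0],[0,0,0]]}'
python3 -m jog '{"grip":[255,255,255,255,255,255],"travel":[[0,0,0],[0,0,0],[0,0,0],[0,0,0],[0,0,0],[0,0,0]],"twist":[[0,0,0.9],[0,0,0.9],[0,0,0.9],[0,0,0.9],[0,0,0.87],[0,0,0]]}'
python3 - <<'E'
from h import *
s=arm.get_state();Rm=R.from_quat(s["tool_rot"]).as_matrix();print(s["t"],s["tool_pos"],s["opening"],s["force"],Rm.round(3).tolist(),np.round(s["joint_pos"],2))
tgt=np.array([529,-57,190]);print((Rm.T@(tgt-s["tool_pos"])/30).round(2))
shot("wrist","w1")
E
```

```text
t: 2.2
tool_pos: [529.7, -50.1, 233.8]
tool_rot: [0.849, -0.528, -0.0, -0.001]
force: [0.1, 0.9, -1.5]
opening: 0.6
t: 2.8
tool_pos: [528.1, -56.4, 233.7]
tool_rot: [-0.7, 0.714, -0.0, -0.0]
force: [1.1, 0.1, -0.8]
opening: 0.5
2.8 [528.13349533 -56.38584387 233.66319579] 0.48905864779419056 [ 1.09300139  0.1231918  -0.8441692 ] [[-0.019, -1.0, 0.0], [-1.0, 0.019, -0.0], [0.0, -0.0, -1.0]] [ 0.38  0.12 -0.39  1.74  0.05  1.3  -1.61]
[ 0.02 -0.03  1.46]
```

View pics/w1.png

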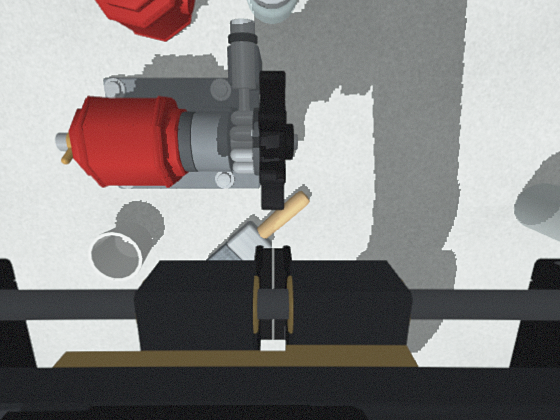

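Run:
```python
from h import *
z=np.load("pics/w1.npz");c,_=T("wrist");P,u,v=cloud(c,z["M"],z["d"])
m=(u>250)&(u<300)&(v>60)&(v<215)&(z["im"][v,u].max(1)<60)&(P[:,2]>60); Q=P[m]
print(Q.min(0).round(1),Q.max(0).round(1)); t=Q[Q[:,2]>125]; print(np.percentile(t,[3,50,97],axis=0).round(1))
for x in range(530,636,5):
    k=Q[np.abs(Q[:,0]-x)<2.5]; 
    if len(k): print(x,k[:,2].max().round(),np.median(k[k[:,2]>k[:,2].max()-8][:,1]).round(),end=" | ")
```

```text
[526.8 -74.3  93.5] [636.8 -41.4 148.2]
[[557.8 -65.5 132. ]
 [583.  -56.4 138.8]
 [607.3 -47.2 146.8]]
530 118.0 -56.0 | 535 119.0 -56.0 | 540 116.0 -56.0 | 545 119.0 -56.0 | 550 122.0 -56.0 | 555 146.0 -56.0 | 560 148.0 -57.0 | 565 147.0 -56.0 | 570 142.0 -55.0 | 575 136.0 -56.0 | 580 136.0 -57.0 | 585 136.0 -57.0 | 590 136.0 -57.0 | 595 145.0 -57.0 | 600 148.0 -56.0 | 605 147.0 -57.0 | 610 143.0 -55.0 | 615 122.0 -56.0 | 620 117.0 -57.0 | 625 118.0 -57.0 | 630 119.0 -57.0 | 635 119.0 -57.0 |
```

```bash
cat > look.py <<'E'
import sys
from h import *
k=sys.argv[1]; s=arm.get_state(); print(round(s["t"],2),s["tool_pos"].round(1) if hasattr(s["tool_pos"],"round") else s["tool_pos"])
c,M,a,_=shot("side","s"+k)
for l in("medallion","index"):
    print(l,[(round(b["score"],2),np.round(b["centre"])) for b in arm.boxes_of(l,"side")[:3]])
c,M,b,_=shot("scene","c"+k)
print([(round(b["score"],2),np.round(b["centre"])) for b in arm.boxes_of("medallion","scene")[:3]])
x=np.hstack([cv2.resize(b[180:300,200:330],None,fx=3,fy=3,interpolation=2),cv2.resize(a[180:300,215:345],None,fx=3,fy=3,interpolation=2)])
cv2.imwrite(f"pics/l{k}.png",x[:,:,::-1])
E
python3 -m jog '{"grip":[255,255,255,255,255,255,255,255,255,255,255,255,255,255,255,255],"travel":[[0,0,0.92],[0,0,0.9],[0,0,0.9],[0,0,0],[0,-0.16,0],[0,-0.16,0],[0,-0.16,0],[0,-0.16,0],[0,-0.16,0],[0,-0.16,0],[0,-0.16,0],[0,-0.16,0],[0,-0.16,0],[0,-0.16,0],[0,-0.16,0],[0,-0.16,0]],"twist":[[0,0,0],[0,0,0],[0,0,0],[0,0,0],[0,0,0],[0,0,0],[0,0,0],[0,0,0],[0,0,0],[0,0,0],[0,0,0],[0,0,0],[0,0,0],[0,0,0],[0,0,0],[0,0,0]]}'
python3 -m jog '{"grip":[255,255,255,255],"travel":[[0,0,0],[0,0,-0.7],[0,0,-0.7],[0,0,0]],"twist":[[0,0,0],[0,0,0],[0,0,0],[0,0,0]]}'
python3 look.py 1
```

```text
t: 4.45
tool_pos: [586.1, -56.8, 151.8]
tool_rot: [-0.701, 0.713, 0.0, -0.0]
force: [-2.6, 0.4, -1.1]
opening: 0.5
t: 4.85
tool_pos: [587.3, -56.7, 196.9]
tool_rot: [-0.701, 0.713, -0.002, 0.001]
force: [0.0, -0.0, 0.3]
opening: 0.5
4.85 [587.3 -56.7 196.9]
medallion [(0.82, array([262., 233.]))]
index [(0.72, array([266., 222.])), (0.5, array([260., 230.]))]
[(0.86, array([287., 234.]))]
```

View pics/l1.png

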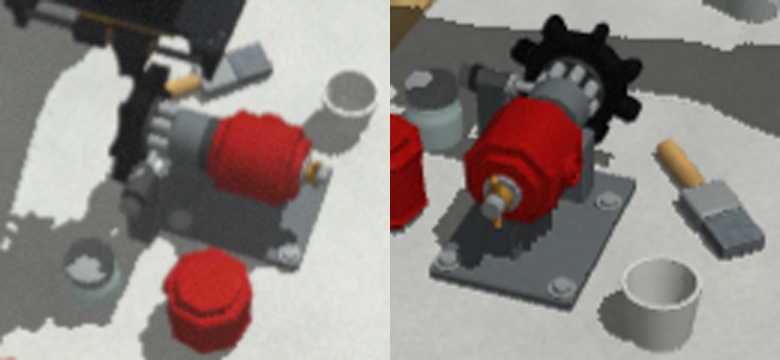

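Run:
```python
from h import *
p=[583.5,27.9,-.017]
for n,o in(("side",(215,180)),("scene",(200,180))):
    c,M=T(n)
    for k in range(0,6):
        a=-k*np.pi/4; q=np.array([43*np.sin(a),33.5,90+43*np.cos(a)]); w=[p[0]+q[0]+.017*33.5,p[1]+33.5-.017*q[0],q[2]]
        x=proj(c,M,w)[0]; print(n,-k,((x-o)*3).round()+([390,0] if n=="side" else [0,0]))
```

```text
side 0 [520. 111.]
side -1 [558. 132.]
side -2 [574. 167.]
side -3 [559. 195.]
side -4 [524. 200.]
side -5 [487. 180.]
scene 0 [259. 132.]
scene -1 [268. 114.]
scene -2 [272. 121.]
scene -3 [267. 148.]
scene -4 [257. 180.]
scene -5 [247. 200.]
```

The side crop shows the medallion bump at (572,165), matching the predicted position for −2 clicks (574,167), so there are two clicks to go.

```bash
python3 -m jog '{"grip":[255,255,255,255,255,255,255,255,255,255,255,255,255,255,255,255,255,255],"travel":[[0,0.98,0],[0,0.98,0],[0,0,0],[0,0,0.75],[0,0,0.75],[0,0,0],[0,-0.16,0],[0,-0.16,0],[0,-0.16,0],[0,-0.16,0],[0,-0.16,0],[0,-0.16,0],[0,-0.16,0],[0,-0.16,0],[0,-0.16,0],[0,-0.16,0],[0,-0.16,0],[0,-0.16,0]],"twist":[[0,0,0],[0,0,0],[0,0,0],[0,0,0],[0,0,0],[0,0,0],[0,0,0],[0,0,0],[0,0,0],[0,0,0],[0,0,0],[0,0,0],[0,0,0],[0,0,0],[0,0,0],[0,0,0],[0,0,0],[0,0,0]]}'
python3 -m jog '{"grip":[255,255,255,255],"travel":[[0,0,0],[0,0,-0.7],[0,0,-0.7],[0,0,0]],"twist":[[0,0,0],[0,0,0],[0,0,0],[0,0,0]]}'
python3 look.py 2
```

```text
t: 6.9
tool_pos: [584.9, -56.8, 148.9]
tool_rot: [-0.701, 0.713, 0.0, -0.0]
force: [-3.1, -0.3, -0.6]
opening: 0.4
t: 7.3
tool_pos: [586.1, -56.7, 193.8]
tool_rot: [-0.701, 0.713, -0.002, 0.001]
force: [0.4, -0.0, 0.6]
opening: 0.2
7.3 [586.1 -56.7 193.8]
medallion [(0.97, array([261., 232.])), (0.28, array([264., 240.]))]
index [(0.72, array([268., 237.])), (0.68, array([266., 218.]))]
[(0.96, array([286., 235.]))]
```

View pics/l2.png

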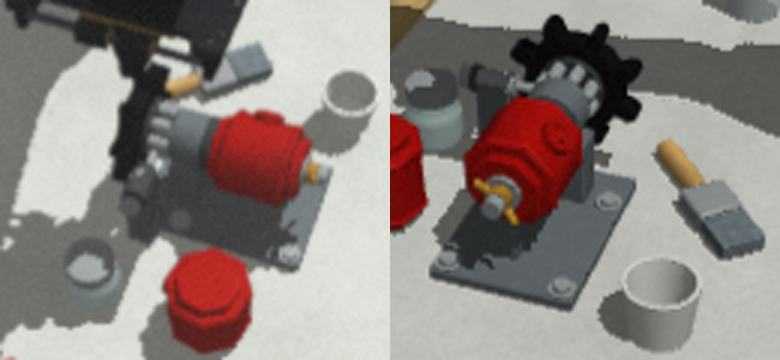

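The medallion now shows at (558,133) in the side crop, as predicted for −1. One more click remains, and I'll descend about 3 mm less this time.

```bash
python3 -m jog '{"grip":[255,255,255,255,255,255,255,255,255,255,255,255,255,255,255,255,255,255],"travel":[[0,0.97,0],[0,0.97,0],[0,0,0],[0,0,0.7],[0,0,0.7],[0,0,0],[0,-0.16,0],[0,-0.16,0],[0,-0.16,0],[0,-0.16,0],[0,-0.16,0],[0,-0.16,0],[0,-0.16,0],[0,-0.16,0],[0,-0.16,0],[0,-0.16,0],[0,-0.16,0],[0,-0.16,0]],"twist":[[0,0,0],[0,0,0],[0,0,0],[0,0,0],[0,0,0],[0,0,0],[0,0,0],[0,0,0],[0,0,0],[0,0,0],[0,0,0],[0,0,0],[0,0,0],[0,0,0],[0,0,0],[0,0,0],[0,0,0],[0,0,0]]}'
python3 -m jog '{"grip":[255,255,255,255,255,255,255,255,255],"travel":[[0,0,0],[0,0,-0.7],[0,0,-0.7],[0,0,-0.9],[0.9,0,-0.5],[1,0.5,0],[1,0.5,0],[1,0.5,0],[0,0,0]],"twist":[[0,0,0],[0,0,0],[0,0,0],[0,0,0],[0,0,0],[0,0,0],[0,0,0],[0,0,0],[0,0,0]]}'
python3 look.py 3
```

```text
t: 9.35
tool_pos: [584.4, -56.8, 148.9]
tool_rot: [-0.701, 0.713, 0.0, -0.0]
force: [-0.9, -0.3, -0.2]
opening: 0.4
t: 10.25
tool_pos: [534.6, -178.4, 232.8]
tool_rot: [-0.698, 0.716, -0.0, -0.001]
force: [0.7, 0.2, 0.1]
opening: 0.5
10.25 [ 534.6 -178.4  232.8]
medallion [(0.82, array([262., 230.])), (0.5, array([337., 168.]))]
index []
[(0.77, array([286., 233.]))]
```

View pics/l3.png

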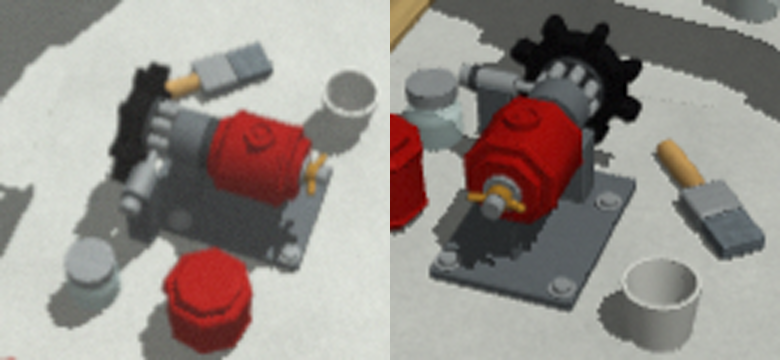

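The medallion is at (260,133) in the scene crop and (522,115) in the side crop. The predictions for index 0 were (259,132) and (520,111). The neighbouring things have not moved and the arm is clear.

```bash
python3 -c "
from station import arm
print(arm.finish_job())"
```

```text
the job is handed in; nothing more can be done
None
```

The lantern's medallion face is now clicked in straight up, and the job is handed in at about 10.5 s. I flicked the wheel with the closed fingertips three times, one click each, and looked at both camera views after every click.

- **Final position:** the medallion's pixel position in both the scene and side views matched what I predicted for index 0, to within a few pixels in the enlarged crops.
- **Forces:** the end-of-move readings were about 3 N or less.
- **Surroundings:** the cup, brush, jar and spare lantern beside the jig show no movement. The arm finished about 120 mm to the side of the wheel and above it, touching nothing.
- **What disagreed:** in the first pictures the network reported a medallion with high scores (up to 0.93) when none was visible. I went by the pictures and the projected positions instead. On the last two pushes the tool was about 3 mm lower than on the first, with no effect seen.

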